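# Unstack the specimen boxes and put each in its own bay

### The job

The specimen boxes are back from the microscope in two stacks of two. Take the stacks apart and set each box flat on the floor of the bay of its own colour, inside the rim. Keep the boxes upright and set them down without dropping them, since the pinned beetles are brittle, and leave the sample jar and the petri dish where they are.

Things in the scene. Friction and masses are not known exactly. Their poses are not given: they have to be found in the camera images.
- red_box: Large closed specimen box, 56 x 90 x 32 mm (x, y, z), 160 g (+-40%), loose, hard sides, flat lid: red base and red end blocks, a clear window between showing a beetle on white card. Stands on the table, a small box lying on it; its coloured ends stick out. Origin: centre of its underside; z up, y along its length. Grip it across x.
- red_bay: Bay for the red box: shallow fixed tray, red floor 3 mm thick, pale wooden rim 6 mm wide with its top 8 mm above the table; inside 72 x 106 mm (x, y), outside 84 x 118 mm: 8 mm to spare on every side of the box when their y axes are parallel, either end first. Origin: centre of its underside, on the table; z up, y along its length; place and yaw vary.
- blue_box: Large closed specimen box, 56 x 90 x 32 mm (x, y, z), 160 g (+-40%), loose, hard sides, flat lid: blue base and blue end blocks, a clear window between showing a beetle on white card. Stands on the table, a small box lying on it; its coloured ends stick out. Origin: centre of its underside; z up, y along its length. Grip it across x.
- blue_bay: Bay for the blue box: shallow fixed tray, blue floor 3 mm thick, pale wooden rim 6 mm wide with its top 8 mm above the table; inside 72 x 106 mm (x, y), outside 84 x 118 mm: 8 mm to spare on every side of the box when their y axes are parallel, either end first. Origin: centre of its underside, on the table; z up, y along its length; place and yaw vary.
- yellow_box: Small closed specimen box, 44 x 60 x 32 mm (x, y, z), 90 g (+-40%), loose, hard sides, flat lid: yellow base and yellow end blocks, a clear window between showing a beetle on white card. Lies on a large box (which one varies), askew by up to 0.7 rad. Origin: centre of its underside; z up, y along its length. Grip it across x.
- yellow_bay: Bay for the yellow box: shallow fixed tray, yellow floor 3 mm thick, pale wooden rim 6 mm wide with its top 8 mm above the table; inside 60 x 76 mm (x, y), outside 72 x 88 mm: 8 mm to spare on every side of the box when their y axes are parallel, either end first. Origin: centre of its underside, on the table; z up, y along its length; place and yaw vary.
- green_box: Small closed specimen box, 44 x 60 x 32 mm (x, y, z), 90 g (+-40%), loose, hard sides, flat lid: green base and green end blocks, a clear window between showing a beetle on white card. Lies on a large box (which one varies), askew by up to 0.7 rad. Origin: centre of its underside; z up, y along its length. Grip it across x.
- green_bay: Bay for the green box: shallow fixed tray, green floor 3 mm thick, pale wooden rim 6 mm wide with its top 8 mm above the table; inside 60 x 76 mm (x, y), outside 72 x 88 mm: 8 mm to spare on every side of the box when their y axes are parallel, either end first. Origin: centre of its underside, on the table; z up, y along its length; place and yaw vary.
- sample_jar: Bystander: amber glass jar with a white lid and a paper label, 48 mm across, 65 mm high, loose, standing on the table at one side of the work. Origin: centre of its underside.
- petri_dish: Bystander: low closed glass dish, 70 mm across, 16 mm high, with white paper and a small beetle model on it (about 25 mm high in all), loose, lying on the table at one side of the work. Origin: centre of its underside.
Not all that is in view belongs to the job. Several things have the shape of the blue_bay; the one meant has the colours described above. There is more than one size of the yellow_bay; the job needs the smaller.

How it is judged (in metres and radians):
At the end, for the whole second after the job is handed in: Each of the four boxes lies in the bay of its own colour: centre within 14 mm of the bay's centre, underside on the bay's floor (less than 6 mm above the bay's underside; the floor is at 3 mm), level within 0.08 rad, released and at rest (horizontal distance between red_box and red_bay below 0.014 m and z of red_box in the frame of red_bay below 0.006 m and angle between each of red_box, blue_box, yellow_box, green_box's own z axis and vertical below 0.08 rad and linear speed of each of red_box, blue_box, yellow_box, green_box below 0.02 m/s and angular speed of each of red_box, blue_box, yellow_box, green_box below 0.2 rad/s and horizontal distance between blue_box and blue_bay below 0.014 m and z of blue_box in the frame of blue_bay below 0.006 m and horizontal distance between yellow_box and yellow_bay below 0.014 m and z of yellow_box in the frame of yellow_bay below 0.006 m and horizontal distance between green_box and green_bay below 0.014 m and z of green_box in the frame of green_bay below 0.006 m); the robot touches nothing.
It fails at once if the sample jar is shifted by more than 30 mm or tipped over (distance of sample_jar from where it was at the start of the episode above 0.03 m or angle between sample_jar's own z axis and vertical above 0.5 rad).
It fails at once if the petri dish is shifted by more than 30 mm or tipped over (distance of petri_dish from where it was at the start of the episode above 0.03 m or angle between petri_dish's own z axis and vertical above 0.5 rad).
It fails at once if a specimen box is tipped by more than about 35 degrees (angle between any of red_box, blue_box, yellow_box, green_box's own z axis and vertical above 0.6 rad).
It fails at once if a specimen box falls freely, out of the fingers, faster than 0.7 m/s (a drop of about 25 mm or more) ((linear speed of red_box above 0.7 m/s and contact force between red_box and the fingers below 0.05 N) or (linear speed of blue_box above 0.7 m/s and contact force between blue_box and the fingers below 0.05 N) or (linear speed of yellow_box above 0.7 m/s and contact force between yellow_box and the fingers below 0.05 N) or (linear speed of green_box above 0.7 m/s and contact force between green_box and the fingers below 0.05 N)).
It also fails if it takes over 112 s, if anything falls off the work surface, if the arm or the gripper's body presses on something with over 40 N, if the wrist force passes 120 N, or if a joint passes its speed limit or range.

### The arm

A 7-joint arm with a two-finger parallel gripper is mounted at the origin on the work surface. World frame = base frame: x ahead of the robot, y to its left, z up, the work surface at z = 0. Lengths are in m, angles in degrees, forces in N, time in s.
With the tool pointing down it reaches from about 0.425 to 0.875 m from the base axis. Payload 4.7 kg.
Tool frame: the origin (TCP) lies at the very end of the fingers, on their centre line; the grasp point (between the pads) lies 19 mm behind it; z points along the fingers, y is the direction in which the jaws open and shut (so a half turn about z gives the same grasp; the last joint's range is limited). The gripper opens to 87 mm and grips with 3 to 60 N. Pads are 19 mm wide; open, the fingers measure 117 mm over their backs; the gripper's body (75 mm by 190 mm) begins 51 mm behind the grasp point.
Start: joints at [0.808, 18.392, -4.016, 83.108, 1.295, 78.541, -3.26], TCP at [0.65, -0, 0.223] pointing down, gripper open.
Joint ranges: [-163.93, 163.93], [-17.29, 119.83], [-79.2, 71.16], [3.27, 140.29], [-89.18, 269.18], [5.43, 117.66], [-154.24, 154.24]. Speed limits (degrees/s): [147.25, 147.25, 180, 180, 180, 180, 180].

### API

Orientations are given as [roll, pitch, yaw] about the fixed x, y, z axes, in that order (R = Rz(yaw) Ry(pitch) Rx(roll)).
In Python, from cell import sensors, imaging, ticket gives the robot as it stands.
- The arm moves only by the tool carry_out, never from a script. Its argument "plan" is a list of rows, each an object of numbers: "fingers": the closure, from -1 (fully open) to 1 (shut); "dx", "dy", "dz": the shift along the tool's x, y, z normalised to -1 to 1, where 1 is 0.03 m; "rx", "ry", "rz": the turn, a rotation vector about the tool's x, y, z normalised to -1 to 1, where 1 is 10 degrees. A call has 1 to 12 rows; each row shifts and turns the commanded pose from where the row before left it, along the tool's axes as they then stand; what a row does not reach is not made up. A row lasts 1/8 s, in which the tool goes at most 62.5 mm and 10.7 degrees, less where a joint would pass 70% of its speed; a pose out of reach is approached as far as the arm can. A call with a number of a shift or a turn outside -1 to 1 is refused whole. A call with a gripper value outside its range is refused whole. The fingers move at their own pace and stop on an object; "force" is the grip in N (left out, the last holds). Time passes only in rows, so rows that do not move let the fingers close. It gives the time, the measured TCP pose, the force and the opening at its end, in the units of the state.
- sensors.get_obs(): the state, without advancing time (a new reading comes with each control period).
- imaging.read_camera(name): name is "scene" or "side" or "wrist"; returns a dict with "color" (384x512x3 uint8, red, green, blue), "mtx" (3x3 intrinsics, pixels), "extrinsics" (4x4, takes a point from world to camera coordinates); the wrist camera has in their place "tool_from_camera" (4x4, takes a point from camera to tool coordinates, whose origin is the TCP and whose axes are the flange's). Camera axes: x right, y down, z forward; pixel columns grow to the right and rows downward; lengths in m; the calibration is good to about 2 mm. The wrist camera is an equidistant fisheye: a pixel r from the principal point sees the ray r / f radians off the axis. A picture is of the moment at which its call begins: read the wrist's pose just before it. There is no depth.
- ticket.sign_off(): hands the job in, once; it reports no verdict.
The state is a dict: "time_s": time; "qpos": joint angles; "joint_velocities": joint speeds; "effort": joint torques, N m; "tool_pos": TCP position; "tool_rot": TCP orientation; "force": force on the tool from outside, world axes, zero at the start; "wrist_torque": the same for the moment, N m; "grip_width": finger opening in m.
Only numpy, scipy, OpenCV 4.12 (cv2) and the standard library are available. Lean on these libraries where they do the work, as an engineer would, in place of code of your own. Each camera call takes 0.05 s, during which the arm holds its last target.

## Working session

There is one attempt and no reset: what is moved stays moved. The work goes in short steps, Python scripts to look and compute and a tool call to move; the robot and the scene stay as the last step left them, time stands still between calls to the robot, and variables do not carry over. Pictures are saved under pics/ and viewed, and the job is handed in when it is done.

Besides the shell and the picture viewer there is one more tool, called after ">>>" as name(argument=value, ...) on one line, values as JSON. carry_out: Moves the arm, as the interface text tells. Scaled input: -1 to 1 covers 0.03 m each way for a shift and 10 degrees each way for a turn. Its arguments: {"type":"object","properties":{"plan":{"type":"array"},"force":{"type":"number"}},"required":["plan"]}

```bash
mkdir -p pics; ls; python3 - <<'E'
from cell import sensors, imaging
import cv2,numpy as np
o=sensors.get_obs();print(o)
for n in ("scene","side","wrist"):
    c=imaging.read_camera(n); cv2.imwrite(f"pics/{n}0.png",c["color"][:,:,::-1]); print(n,{k:np.round(v,4).tolist() for k,v in c.items() if k!="color"})
    np.savez(f"{n}0.npz",**c)
E
```

```text
pics
{'time_s': 0.0, 'qpos': array([ 0.8094829 , 18.43973493, -4.01503762, 83.17536884,  1.29599425,
       78.54061673, -3.25957113]), 'joint_velocities': array([-0.04460007, -0.06415624,  0.02098996, -0.06887008,  0.02770825,
       -0.09698496,  0.04424851]), 'effort': array([-2.58547143e-04, -4.91284704e+01, -4.03903294e-01, -3.12526345e+01,
       -6.40594075e-02,  4.37659642e-02,  1.61017233e-04]), 'tool_pos': array([ 6.49442805e-01, -8.11261533e-05,  2.21449710e-01]), 'tool_rot': array([-1.79889577e+02,  6.89632657e-03,  9.00004425e+01]), 'force': array([ 0.3921892 , -0.16878252, -0.69065132]), 'wrist_torque': array([-0.00674517, -0.0106029 , -0.04483868]), 'grip_width': 0.08720004071914593}
scene {'mtx': [[377.8971, 0.0, 256.8647], [0.0, 377.8971, 195.3259], [0.0, 0.0, 1.0]], 'extrinsics': [[0.6739, 0.7388, -0.0022, -0.2953], [0.5651, -0.5175, -0.6425, -0.2319], [-0.4758, 0.4317, -0.7663, 1.4468], [0.0, 0.0, 0.0, 1.0]]}
side {'mtx': [[450.7567, 0.0, 250.5987], [0.0, 450.7567, 187.1996], [0.0, 0.0, 1.0]], 'extrinsics': [[0.9676, -0.2523, -0.0051, -0.4482], [-0.1407, -0.5225, -0.841, 0.1162], [0.2095, 0.8145, -0.5411, 1.2207], [0.0, 0.0, 0.0, 1.0]]}
wrist {'mtx': [[297.3186, 0.0, 256.4805], [0.0, 297.3186, 192.5631], [0.0, 0.0, 1.0]], 'tool_from_camera': [[0.0004, -0.9573, -0.289, 0.0791], [1.0, 0.0002, 0.0007, 0.0], [-0.0006, -0.289, 0.9573, -0.1627], [0.0, 0.0, 0.0, 1.0]]}
```

View pics/scene0.png

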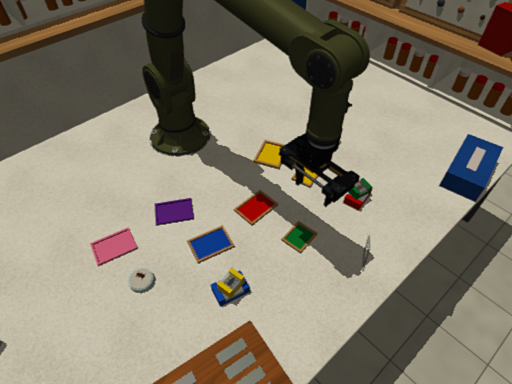

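View pics/side0.png

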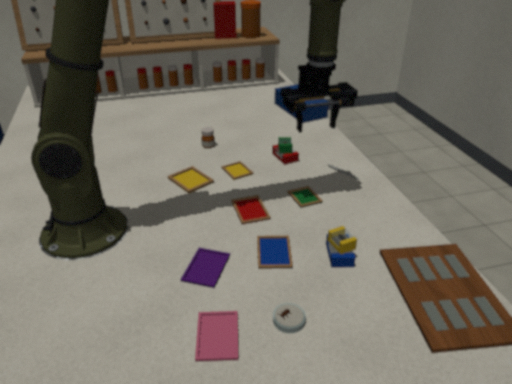

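View pics/wrist0.png

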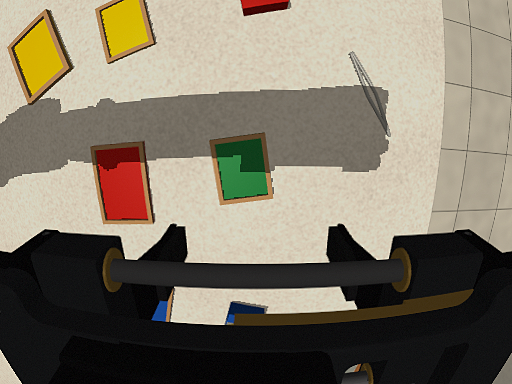

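```bash
cat > h.py <<'E'
import numpy as np,cv2
from scipy.spatial.transform import Rotation as R
from cell import sensors, imaging
def look(n,save=None):
    o=sensors.get_obs(); c=imaging.read_camera(n)
    K=c["mtx"]
    if n=="wrist":
        T=np.eye(4);T[:3,:3]=R.from_euler('xyz',o["tool_rot"],degrees=True).as_matrix();T[:3,3]=o["tool_pos"]
        W=T@c["tool_from_camera"]
    else: W=np.linalg.inv(c["extrinsics"])
    if save: cv2.imwrite(f"pics/{save}.png",c["color"][:,:,::-1])
    return c["color"],K,W,n=="wrist"
def cast(px,K,W,fish,z):
    px=np.asarray(px,float).reshape(-1,2)
    d=(px-K[:2,2])/[K[0,0],K[1,1]]
    if fish:
        r=np.linalg.norm(d,axis=1)+1e-12
        v=np.c_[d/r[:,None]*np.sin(r)[:,None],np.cos(r)]
    else: v=np.c_[d,np.ones(len(d))]
    v=v@W[:3,:3].T
    t=(z-W[2,3])/v[:,2]
    return W[:3,3]+v*t[:,None]
def proj(P,K,W,fish):
    p=(np.asarray(P,float).reshape(-1,3)-W[:3,3])@W[:3,:3]
    if fish:
        rr=np.linalg.norm(p[:,:2],axis=1);th=np.arctan2(rr,p[:,2]);d=p[:,:2]/(rr[:,None]+1e-12)*th[:,None]
    else: d=p[:,:2]/p[:,2:]
    return d*[K[0,0],K[1,1]]+K[:2,2]
H={'red':[(0,6),(174,180)],'yellow':[(20,32)],'green':[(50,85)],'blue':[(100,118)]}
def mask(img,col,s=120,v=50):
    h=cv2.cvtColor(img,cv2.COLOR_RGB2HSV);m=0
    for a,b in H[col]: m=m|cv2.inRange(h,(a,s,v),(b,255,255))
    return m
def rects(L,col,z,amin=60,**k):
    m=cv2.morphologyEx(mask(L[0],col,**k),cv2.MORPH_CLOSE,np.ones((3,3)))
    out=[]
    for c in cv2.findContours(m,cv2.RETR_EXTERNAL,cv2.CHAIN_APPROX_NONE)[0]:
        if cv2.contourArea(c)<amin: continue
        P=cast(c,*L[1:],z)[:,:2]
        (cx,cy),(w,h),a=cv2.minAreaRect((P*1000).astype(np.float32))
        if h<w: a-=90;w,h=h,w   # long axis angle = a+90
        out.append(dict(px=c.reshape(-1,2).mean(0).round(0).tolist(),xy=[round(cx,1),round(cy,1)],wh=[round(w,1),round(h,1)],longyaw=round((a+90)%180,1)))
    return out
E
python3 - <<'E'
from h import *
for n in ("scene","side","wrist"):
    L=look(n)
    for c in H:
        for r in rects(L,c,0.003):
            if max(r['wh'])<250: print(n,c,r)
E
```

```text
scene red {'px': [357.0, 200.0], 'xy': [650.0, 247.1], 'wh': [61.4, 87.4], 'longyaw': 100.8}
scene red {'px': [256.0, 206.0], 'xy': [456.0, -21.6], 'wh': [67.4, 103.0], 'longyaw': 92.0}
scene red {'px': [498.0, 86.0], 'xy': [676.7, 1201.7], 'wh': [42.9, 73.2], 'longyaw': 102.2}
scene red {'px': [481.0, 79.0], 'xy': [599.8, 1200.9], 'wh': [42.7, 74.9], 'longyaw': 104.4}
scene yellow {'px': [232.0, 283.0], 'xy': [608.2, -252.9], 'wh': [57.3, 72.9], 'longyaw': 99.8}
scene yellow {'px': [308.0, 175.0], 'xy': [480.6, 207.4], 'wh': [43.8, 83.1], 'longyaw': 129.0}
scene yellow {'px': [270.0, 154.0], 'xy': [312.0, 186.3], 'wh': [81.2, 99.7], 'longyaw': 118.0}
scene green {'px': [296.0, 238.0], 'xy': [631.1, -9.8], 'wh': [54.8, 55.5], 'longyaw': 6.0}
scene blue {'px': [230.0, 293.0], 'xy': [618.8, -263.5], 'wh': [68.6, 92.1], 'longyaw': 75.9}
scene blue {'px': [210.0, 243.0], 'xy': [468.0, -215.1], 'wh': [67.1, 102.6], 'longyaw': 75.9}
scene blue {'px': [475.0, 161.0], 'xy': [828.8, 703.9], 'wh': [125.9, 247.9], 'longyaw': 101.4}
side red {'px': [250.0, 209.0], 'xy': [456.1, -20.9], 'wh': [68
[... 1114 characters left out ...]
wh': [17.3, 85.3], 'longyaw': 118.3}
wrist yellow {'px': [402.0, 270.0], 'xy': [887.0, -169.5], 'wh': [34.3, 90.1], 'longyaw': 104.4}
wrist yellow {'px': [111.0, 269.0], 'xy': [411.8, -170.2], 'wh': [36.2, 90.3], 'longyaw': 75.5}
wrist yellow {'px': [38.0, 57.0], 'xy': [310.6, 182.8], 'wh': [77.3, 99.1], 'longyaw': 116.7}
wrist yellow {'px': [124.0, 26.0], 'xy': [468.7, 201.2], 'wh': [59.4, 75.7], 'longyaw': 105.5}
wrist green {'px': [241.0, 168.0], 'xy': [629.7, -4.0], 'wh': [59.7, 75.3], 'longyaw': 97.5}
wrist blue {'px': [242.0, 311.0], 'xy': [629.7, -247.9], 'wh': [48.4, 57.1], 'longyaw': 166.5}
wrist blue {'px': [160.0, 312.0], 'xy': [486.8, -247.5], 'wh': [22.6, 56.1], 'longyaw': 65.8}
```

>>> carry_out(plan=[{"fingers": -1,"dx": 0.9},{"dx": 0.9},{"dx": 0.9},{"dx": 0.9},{"dx": 0.9},{"dx": 0.9},{"dx": 0.9},{"dx": 0},{"dx": 0}], force=25)

```text
validation failed for argument at $.pl...
```

```bash
python3 - <<'E'
from h import *
L=look("wrist","w1"); print(sensors.get_obs()["tool_pos"],sensors.get_obs()["tool_rot"])
for c,z in (("red",.032),("green",.064),("yellow",.003)):
    for r in rects(L,c,z): print(c,r)
E
```

```text
[ 6.49895396e-01 -3.80695362e-05  2.22323872e-01] [-1.79978460e+02  3.05968703e-03  9.00008584e+01]
red {'px': [122.0, 183.0], 'xy': [470.0, -15.7], 'wh': [64.8, 96.9], 'longyaw': 91.9}
red {'px': [263.0, 5.0], 'xy': [658.9, 200.2], 'wh': [20.1, 56.8], 'longyaw': 0.7}
green {'px': [241.0, 168.0], 'xy': [632.9, 9.3], 'wh': [50.0, 63.3], 'longyaw': 97.4}
yellow {'px': [368.0, 372.0], 'xy': [885.3, -433.1], 'wh': [19.2, 85.5], 'longyaw': 120.0}
yellow {'px': [351.0, 312.0], 'xy': [840.3, -251.7], 'wh': [35.1, 473.1], 'longyaw': 0.3}
yellow {'px': [402.0, 269.0], 'xy': [887.3, -169.9], 'wh': [34.3, 89.5], 'longyaw': 104.4}
yellow {'px': [111.0, 269.0], 'xy': [411.1, -169.6], 'wh': [34.5, 89.5], 'longyaw': 75.6}
yellow {'px': [38.0, 57.0], 'xy': [310.6, 182.7], 'wh': [77.7, 99.2], 'longyaw': 116.9}
yellow {'px': [124.0, 26.0], 'xy': [468.8, 201.2], 'wh': [59.2, 75.8], 'longyaw': 105.4}
```

View pics/w1.png

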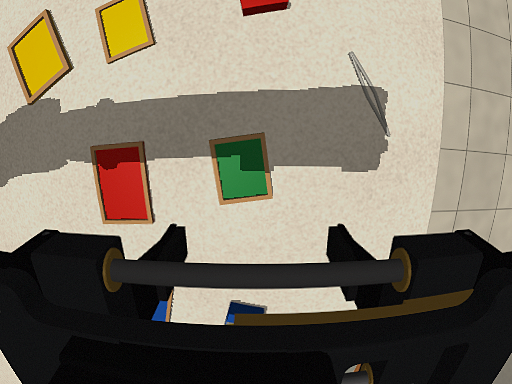

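The arm has not moved, so this is the same view as before: red bay (122,183), green bay (241,168), small yellow bay (125,28), large yellow bay (38,57). I'll retry with all the fields in every row.

>>> carry_out(plan=[{"fingers": -1,"dx": 0.9,"dy": 0,"dz": 0,"rx": 0,"ry": 0,"rz": 0},{"fingers": -1,"dx": 0.9,"dy": 0,"dz": 0,"rx": 0,"ry": 0,"rz": 0},{"fingers": -1,"dx": 0.9,"dy": 0,"dz": 0,"rx": 0,"ry": 0,"rz": 0},{"fingers": -1,"dx": 0.9,"dy": 0,"dz": 0,"rx": 0,"ry": 0,"rz": 0},{"fingers": -1,"dx": 0.9,"dy": 0,"dz": 0,"rx": 0,"ry": 0,"rz": 0},{"fingers": -1,"dx": 0.9,"dy": 0,"dz": 0,"rx": 0,"ry": 0,"rz": 0},{"fingers": -1,"dx": 0.9,"dy": 0,"dz": 0,"rx": 0,"ry": 0,"rz": 0},{"fingers": -1,"dx": 0,"dy": 0,"dz": 0,"rx": 0,"ry": 0,"rz": 0},{"fingers": -1,"dx": 0,"dy": 0,"dz": 0,"rx": 0,"ry": 0,"rz": 0}], force=25)

```text
time_s: 1.48
tool_pos: [0.6503, 0.1874, 0.2225]
tool_rot: [180.0, 0.1, 89.9]
force: [0.3, 0.2, -0.5]
grip_width: 0.0871
```

```bash
python3 - <<'E'
from h import *
L=look("wrist","w2"); print(sensors.get_obs()["tool_pos"],sensors.get_obs()["tool_rot"])
for c,z in (("red",.032),("green",.064),("green",.003),("yellow",.003)):
    for r in rects(L,c,z): print(c,z,r)
E
```

```text
[0.65042976 0.18690934 0.22254766] [1.79983831e+02 7.94885218e-02 8.98830487e+01]
red 0.032 {'px': [159.0, 311.0], 'xy': [500.1, -34.9], 'wh': [18.7, 42.4], 'longyaw': 61.4}
red 0.032 {'px': [264.0, 151.0], 'xy': [658.1, 213.0], 'wh': [21.2, 55.7], 'longyaw': 14.6}
red 0.032 {'px': [248.0, 95.0], 'xy': [646.8, 275.9], 'wh': [36.7, 56.2], 'longyaw': 16.8}
green 0.064 {'px': [244.0, 297.0], 'xy': [634.5, 25.0], 'wh': [35.0, 49.4], 'longyaw': 7.6}
green 0.064 {'px': [251.0, 144.0], 'xy': [644.5, 224.1], 'wh': [11.0, 42.8], 'longyaw': 166.0}
green 0.064 {'px': [261.0, 101.0], 'xy': [655.7, 270.7], 'wh': [11.8, 43.2], 'longyaw': 165.5}
green 0.003 {'px': [244.0, 297.0], 'xy': [631.5, -20.9], 'wh': [41.6, 58.8], 'longyaw': 7.6}
green 0.003 {'px': [251.0, 144.0], 'xy': [643.4, 216.0], 'wh': [13.1, 50.9], 'longyaw': 166.0}
green 0.003 {'px': [261.0, 101.0], 'xy': [656.7, 271.5], 'wh': [14.0, 51.4], 'longyaw': 165.5}
yellow 0.003 {'px': [368.0, 372.0], 'xy': [885.1, -246.1], 'wh': [19.2, 82.0], 'longyaw': 120.0}
yellow 0.003 {'px': [355.0, 312.0], 'xy': [844.6, -64.5], 'wh': [35.5, 463.7], 'longyaw': 179.9}
yellow 0.003 {'px': [402.0, 270.0], 'xy': [888.8, 16.4], 'wh': [33.7, 90.7], 'longyaw': 106.1}
yellow 0.003 {'px': [111.0, 269.0], 'xy': [413.0, 17.1], 'wh': [34.4, 89.7], 'longyaw': 75.4}
yellow 0.003 {'px': [45.0, 174.0], 'xy': [310.5, 180.4], 'wh': [76.0, 103.0], 'longyaw': 117.0}
yellow 0.003 {'px': [127.0, 159.0], 'xy': [469.0, 199.6], 'wh': [58.9, 76.6], 'longyaw': 105.5}
```

View pics/w2.png

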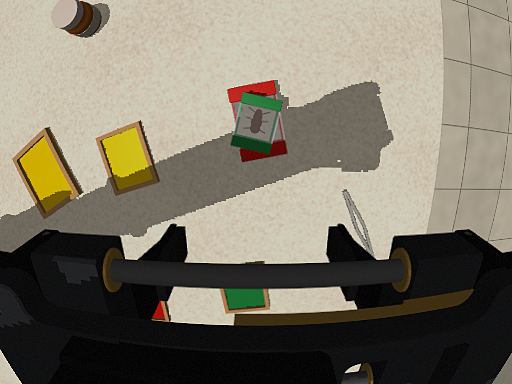

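```bash
cat >> h.py <<'E'
def go(x,y,z,yaw):
    "totals in move units, dx/dy expressed at final yaw; mm, deg"
    o=sensors.get_obs();p=o["tool_pos"]*1000
    dyaw=(yaw-o["tool_rot"][2]+90)%180-90
    yf=np.radians(o["tool_rot"][2]+dyaw)
    d=np.array([x,y,z])-p
    u=[(d[0]*np.cos(yf)+d[1]*np.sin(yf))/30,(d[0]*np.sin(yf)-d[1]*np.cos(yf))/30,-d[2]/30]
    print("t",o["time_s"],"pos",p.round(1),o["tool_rot"].round(1),"-> dx %.2f dy %.2f dz %.2f rz %.2f"%(*u,-dyaw/10))
def unit(L,col,z,amin=60,near=None,rad=80):
    "all blobs of col near a point, cast on z, as one rectangle"
    m=mask(L[0],col);ps=[]
    for c in cv2.findContours(m,cv2.RETR_EXTERNAL,cv2.CHAIN_APPROX_NONE)[0]:
        if cv2.contourArea(c)<amin: continue
        P=cast(c,*L[1:],z)[:,:2]*1000
        if np.linalg.norm(P.mean(0)-near)<rad: ps.append(P)
    (cx,cy),(w,h),a=cv2.minAreaRect(np.vstack(ps).astype(np.float32))
    if h<w: a-=90;w,h=h,w
    return [round(v,1) for v in (cx,cy,w,h,(a+90)%180)],len(ps)
E
python3 - <<'E'
from h import *
go(650.1,247.4,100,76.5)
a=cv2.imread("pics/w2.png");b=cv2.imread("pics/scene0.png")
c1=cv2.resize(a[110:230,0:180],None,fx=2.1,fy=2.1,interpolation=3)
c2=cv2.resize(b[185:285,80:250],(378,252),interpolation=3)
cv2.imwrite("pics/crop1.png",np.hstack([c1,c2]))
L=look("wrist")
print(unit(L,"green",.064,near=[650,247]),unit(L,"red",.032,near=[652,245]))
E
```

```text
t 1.525 pos [650.4 186.9 222.5] [1.80e+02 1.00e-01 8.99e+01] -> dx 1.96 dy -0.48 dz 4.08 rz 1.34
([650.1, 247.7, 43.1, 59.2, 76.5], 2) ([651.5, 247.7, 55.5, 89.6, 101.0], 2)
```

View pics/crop1.png

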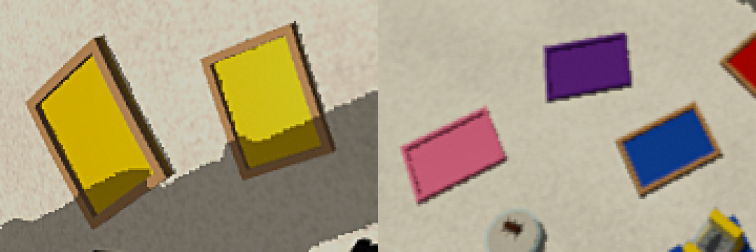

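Yellow bays: (127,159) measures 59×76 mm inside, and (45,174) measures 77×102 mm. The smaller one, at (127,159), is the one meant. Blue-bay shapes in the scene view: purple (174,211), pink (115,246) and a blue floor with a wooden rim at (211,244). The last fits the description, and the crop confirms both choices.

>>> carry_out(plan=[{"fingers": -1,"dx": 0,"dy": 0,"dz": 0.6,"rx": 0,"ry": 0,"rz": 0.67},{"fingers": -1,"dx": 0,"dy": 0,"dz": 0.6,"rx": 0,"ry": 0,"rz": 0.67},{"fingers": -1,"dx": 0.98,"dy": -0.24,"dz": 0.8,"rx": 0,"ry": 0,"rz": 0},{"fingers": -1,"dx": 0.98,"dy": -0.24,"dz": 0.8,"rx": 0,"ry": 0,"rz": 0},{"fingers": -1,"dx": 0,"dy": 0,"dz": 0.8,"rx": 0,"ry": 0,"rz": 0},{"fingers": -1,"dx": 0,"dy": 0,"dz": 0,"rx": 0,"ry": 0,"rz": 0},{"fingers": -1,"dx": 0,"dy": 0,"dz": 0,"rx": 0,"ry": 0,"rz": 0}])

```text
time_s: 2.45
tool_pos: [0.6508, 0.2481, 0.1158]
tool_rot: [179.9, -0.0, 76.5]
force: [0.4, 0.1, 0.5]
grip_width: 0.087
```

```bash
python3 - <<'E'
from h import *
go(650.1,247.6,40,76.5)
E
```

```text
t 2.45 pos [650.8 248.1 115.8] [179.9  -0.   76.5] -> dx -0.02 dy -0.02 dz 2.53 rz -0.00
```

>>> carry_out(plan=[{"fingers": -1,"dx": -0.02,"dy": -0.02,"dz": 0.9,"rx": 0,"ry": 0,"rz": 0},{"fingers": -1,"dx": 0,"dy": 0,"dz": 0.9,"rx": 0,"ry": 0,"rz": 0},{"fingers": -1,"dx": 0,"dy": 0,"dz": 0.5,"rx": 0,"ry": 0,"rz": 0},{"fingers": -1,"dx": 0,"dy": 0,"dz": 0.22,"rx": 0,"ry": 0,"rz": 0},{"fingers": 1,"dx": 0,"dy": 0,"dz": 0,"rx": 0,"ry": 0,"rz": 0},{"fingers": 1,"dx": 0,"dy": 0,"dz": 0,"rx": 0,"ry": 0,"rz": 0},{"fingers": 1,"dx": 0,"dy": 0,"dz": 0,"rx": 0,"ry": 0,"rz": 0},{"fingers": 1,"dx": 0,"dy": 0,"dz": 0,"rx": 0,"ry": 0,"rz": 0},{"fingers": 1,"dx": 0,"dy": 0,"dz": 0,"rx": 0,"ry": 0,"rz": 0}], force=15)

```text
time_s: 3.58
tool_pos: [0.6491, 0.2491, 0.0392]
tool_rot: [180.0, -0.0, 76.6]
force: [1.0, -0.0, -0.1]
grip_width: 0.0444
```

```bash
python3 - <<'E'
from h import *
go(630,-4,90,97.4)
E
```

```text
t 3.575 pos [649.1 249.1  39.2] [180.   -0.   76.6] -> dx -8.29 dy -1.72 dz -1.69 rz -2.08
```

>>> carry_out(plan=[{"fingers": 1,"dx": 0,"dy": 0,"dz": -0.5,"rx": 0,"ry": 0,"rz": 0},{"fingers": 1,"dx": 0,"dy": 0,"dz": -0.7,"rx": 0,"ry": 0,"rz": -0.68},{"fingers": 1,"dx": 0,"dy": 0,"dz": -0.5,"rx": 0,"ry": 0,"rz": -0.7},{"fingers": 1,"dx": 0,"dy": 0,"dz": 0,"rx": 0,"ry": 0,"rz": -0.7},{"fingers": 1,"dx": -0.8,"dy": -0.2,"dz": 0,"rx": 0,"ry": 0,"rz": 0},{"fingers": 1,"dx": -0.9,"dy": -0.2,"dz": 0,"rx": 0,"ry": 0,"rz": 0},{"fingers": 1,"dx": -1,"dy": -0.2,"dz": 0,"rx": 0,"ry": 0,"rz": 0},{"fingers": 1,"dx": -1,"dy": -0.2,"dz": 0,"rx": 0,"ry": 0,"rz": 0},{"fingers": 1,"dx": -1,"dy": -0.2,"dz": 0,"rx": 0,"ry": 0,"rz": 0},{"fingers": 1,"dx": -1,"dy": -0.2,"dz": 0,"rx": 0,"ry": 0,"rz": 0},{"fingers": 1,"dx": -1,"dy": -0.2,"dz": 0,"rx": 0,"ry": 0,"rz": 0},{"fingers": 1,"dx": -1,"dy": -0.2,"dz": 0,"rx": 0,"ry": 0,"rz": 0}])

```text
time_s: 5.08
tool_pos: [0.6301, 0.0103, 0.0902]
tool_rot: [-180.0, 0.1, 97.1]
force: [0.2, -0.2, -0.7]
grip_width: 0.0438
```

>>> carry_out(plan=[{"fingers": 1,"dx": -0.5,"dy": -0.1,"dz": 0,"rx": 0,"ry": 0,"rz": 0},{"fingers": 1,"dx": 0,"dy": 0,"dz": 0,"rx": 0,"ry": 0,"rz": 0},{"fingers": 1,"dx": 0,"dy": 0,"dz": 0,"rx": 0,"ry": 0,"rz": 0}])

```text
time_s: 5.45
tool_pos: [0.63, 0.0002, 0.09]
tool_rot: [180.0, -0.1, 97.5]
force: [0.7, 0.3, -1.5]
grip_width: 0.0433
```

```bash
python3 - <<'E'
from h import *
go(630,-4,11,97.4)
L=look("wrist","w3")
print(unit(L,"green",.005+.09-.01+.032-.005,near=[630,0]), unit(L,"red",.032,near=[652,245]))
E
```

```text
t 5.45 pos [6.3e+02 2.0e-01 9.0e+01] [ 1.80e+02 -1.00e-01  9.75e+01] -> dx -0.14 dy -0.02 dz 2.63 rz 0.01Traceback (most recent call last):
  File "<stdin>", line 4, in <module>
  File "h.py", line 59, in unit
    (cx,cy),(w,h),a=cv2.minAreaRect(np.vstack(ps).astype(np.float32))
                                    ~~~~~~~~~^^^^
    return _nx.concatenate(arrs, 0, dtype=dtype, casting=casting)
           ~~~~~~~~~~~~~~~^^^^^^^^^^^^^^^^^^^^^^^^^^^^^^^^^^^^^^^
ValueError: need at least one array to concatenate
```

View pics/w3.png

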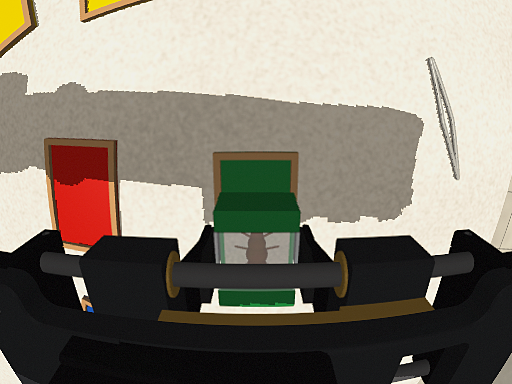

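The green box is held square at (257,250), with the green bay (256,180) directly below and behind it and parallel to it. I'll lower it.

>>> carry_out(plan=[{"fingers": 1,"dx": -0.1,"dy": -0.02,"dz": 0.8,"rx": 0,"ry": 0,"rz": 0},{"fingers": 1,"dx": 0,"dy": 0,"dz": 0.8,"rx": 0,"ry": 0,"rz": 0},{"fingers": 1,"dx": 0,"dy": 0,"dz": 0.5,"rx": 0,"ry": 0,"rz": 0},{"fingers": 1,"dx": 0,"dy": 0,"dz": 0.3,"rx": 0,"ry": 0,"rz": 0},{"fingers": 1,"dx": 0,"dy": 0,"dz": 0.15,"rx": 0,"ry": 0,"rz": 0},{"fingers": 1,"dx": 0,"dy": 0,"dz": 0.08,"rx": 0,"ry": 0,"rz": 0},{"fingers": 1,"dx": 0,"dy": 0,"dz": 0,"rx": 0,"ry": 0,"rz": 0}])

```text
time_s: 6.38
tool_pos: [0.6302, -0.0045, 0.0115]
tool_rot: [180.0, 0.0, 97.4]
force: [-0.7, 0.6, -0.7]
grip_width: 0.0439
```

>>> carry_out(plan=[{"fingers": 1,"dx": 0,"dy": 0,"dz": 0.05,"rx": 0,"ry": 0,"rz": 0},{"fingers": 1,"dx": 0,"dy": 0,"dz": 0,"rx": 0,"ry": 0,"rz": 0},{"fingers": -0.4,"dx": 0,"dy": 0,"dz": 0,"rx": 0,"ry": 0,"rz": 0},{"fingers": -0.4,"dx": 0,"dy": 0,"dz": 0,"rx": 0,"ry": 0,"rz": 0},{"fingers": -0.4,"dx": 0,"dy": 0,"dz": -0.2,"rx": 0,"ry": 0,"rz": 0},{"fingers": -0.4,"dx": 0,"dy": 0,"dz": -0.8,"rx": 0,"ry": 0,"rz": 0},{"fingers": -1,"dx": 0,"dy": 0,"dz": -1,"rx": 0,"ry": 0,"rz": 0},{"fingers": -1,"dx": 0,"dy": 0,"dz": -1,"rx": 0,"ry": 0,"rz": 0},{"fingers": -1,"dx": 0,"dy": 0,"dz": -0.6,"rx": 0,"ry": 0,"rz": 0}])

```text
time_s: 7.5
tool_pos: [0.6307, -0.0045, 0.1198]
tool_rot: [179.8, 0.0, 97.4]
force: [-0.3, -0.8, 0.2]
grip_width: 0.0823
```

```bash
python3 - <<'E'
from h import *
go(651,245,100,101)
L=look("wrist","w4")
print(unit(L,"red",.032,near=[652,245]))
E
```

```text
t 7.5 pos [630.7  -4.5 119.8] [179.8   0.   97.4] -> dx 8.03 dy 2.25 dz 0.66 rz -0.36Traceback (most recent call last):
  File "<stdin>", line 4, in <module>
  File "h.py", line 59, in unit
    (cx,cy),(w,h),a=cv2.minAreaRect(np.vstack(ps).astype(np.float32))
                                    ~~~~~~~~~^^^^
    return _nx.concatenate(arrs, 0, dtype=dtype, casting=casting)
           ~~~~~~~~~~~~~~~^^^^^^^^^^^^^^^^^^^^^^^^^^^^^^^^^^^^^^^
ValueError: need at least one array to concatenate
```

View pics/w4.png

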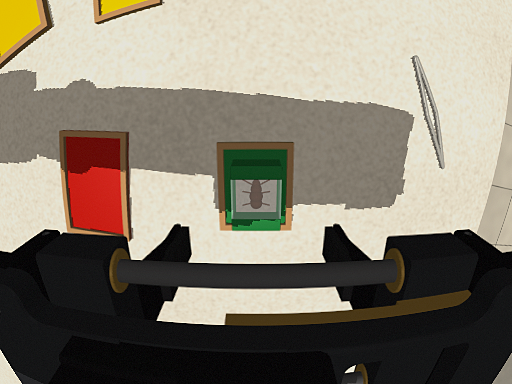

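The green box is inside its bay at (255,190). Next I'll move to a viewpoint for the red box.

>>> carry_out(plan=[{"fingers": -1,"dx": 0,"dy": 0,"dz": -0.6,"rx": 0,"ry": 0,"rz": -0.36},{"fingers": -1,"dx": 1,"dy": 0.28,"dz": -0.6,"rx": 0,"ry": 0,"rz": 0},{"fingers": -1,"dx": 1,"dy": 0.28,"dz": 0,"rx": 0,"ry": 0,"rz": 0},{"fingers": -1,"dx": 1,"dy": 0.28,"dz": 0,"rx": 0,"ry": 0,"rz": 0},{"fingers": -1,"dx": 1,"dy": 0.28,"dz": 0,"rx": 0,"ry": 0,"rz": 0},{"fingers": -1,"dx": 1,"dy": 0.28,"dz": 0,"rx": 0,"ry": 0,"rz": 0},{"fingers": -1,"dx": 0.9,"dy": 0.25,"dz": 0,"rx": 0,"ry": 0,"rz": 0},{"fingers": -1,"dx": 0,"dy": 0.2,"dz": 0,"rx": 0,"ry": 0,"rz": 0},{"fingers": -1,"dx": 0,"dy": 0.2,"dz": 0,"rx": 0,"ry": 0,"rz": 0},{"fingers": -1,"dx": 0,"dy": 0,"dz": 0,"rx": 0,"ry": 0,"rz": 0}])

```text
time_s: 8.8
tool_pos: [0.6572, 0.1786, 0.1532]
tool_rot: [-180.0, 0.1, 100.8]
force: [0.6, -0.3, 0.3]
grip_width: 0.0871
```

```bash
python3 - <<'E'
from h import *
L=look("wrist","w5")
u=unit(L,"red",.032,near=[652,245]);print(u)
go(u[0][0],u[0][1],60,u[0][4])
print(unit(L,"green",.035,near=[630,-4]))
E
```

```text
([651.8, 247.6, 55.4, 89.1, 101.0], 2)
t 8.85 pos [656.9 179.  153.3] [-1.800e+02  1.000e-01  1.009e+02] -> dx 2.28 dy 0.27 dz 3.11 rz -0.01
([630.3, 24.0, 53.2, 56.9, 98.5], 1)
```

View pics/w5.png

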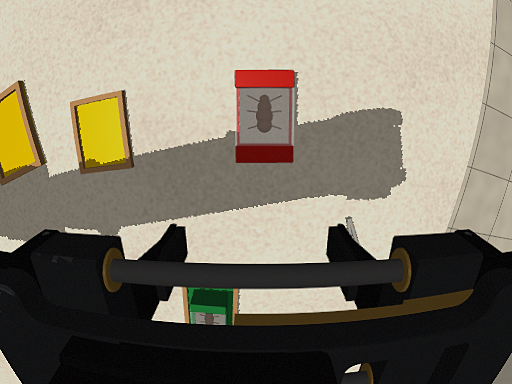

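The red box stands alone and undisturbed at (265,115), at (651.8, 247.6) mm and yaw 101. I'll grasp it.

>>> carry_out(plan=[{"fingers": -1,"dx": 0.76,"dy": 0.09,"dz": 0.8,"rx": 0,"ry": 0,"rz": 0},{"fingers": -1,"dx": 0.76,"dy": 0.09,"dz": 0.8,"rx": 0,"ry": 0,"rz": 0},{"fingers": -1,"dx": 0.76,"dy": 0.09,"dz": 0.7,"rx": 0,"ry": 0,"rz": 0},{"fingers": -1,"dx": 0,"dy": 0,"dz": 0.8,"rx": 0,"ry": 0,"rz": 0},{"fingers": -1,"dx": 0,"dy": 0,"dz": 0,"rx": 0,"ry": 0,"rz": 0}])

```text
time_s: 9.48
tool_pos: [0.6496, 0.249, 0.0579]
tool_rot: [-179.7, 0.1, 101.0]
force: [-1.6, 0.0, -0.5]
grip_width: 0.087
```

```bash
python3 - <<'E'
from h import *
go(651.8,247.6,8,101)
E
```

```text
t 9.475 pos [649.6 249.   57.9] [-1.797e+02  1.000e-01  1.010e+02] -> dx -0.06 dy 0.06 dz 1.66 rz 0.00
```

>>> carry_out(plan=[{"fingers": -1,"dx": -0.06,"dy": 0.06,"dz": 0.8,"rx": 0,"ry": 0,"rz": 0},{"fingers": -1,"dx": 0,"dy": 0,"dz": 0.6,"rx": 0,"ry": 0,"rz": 0},{"fingers": -1,"dx": 0,"dy": 0,"dz": 0.26,"rx": 0,"ry": 0,"rz": 0},{"fingers": 1,"dx": 0,"dy": 0,"dz": 0,"rx": 0,"ry": 0,"rz": 0},{"fingers": 1,"dx": 0,"dy": 0,"dz": 0,"rx": 0,"ry": 0,"rz": 0},{"fingers": 1,"dx": 0,"dy": 0,"dz": 0,"rx": 0,"ry": 0,"rz": 0},{"fingers": 1,"dx": 0,"dy": 0,"dz": 0,"rx": 0,"ry": 0,"rz": 0},{"fingers": 1,"dx": 0,"dy": 0,"dz": 0,"rx": 0,"ry": 0,"rz": 0}], force=25)

```text
time_s: 10.48
tool_pos: [0.6533, 0.2484, 0.0114]
tool_rot: [-180.0, -0.0, 101.0]
force: [-2.9, -0.7, 3.8]
grip_width: 0.0557
```

```bash
python3 - <<'E'
from h import *
go(455.6,-22.3,90,92)
E
```

```text
t 10.475 pos [653.3 248.4  11.4] [-180.   -0.  101.] -> dx -8.79 dy -6.90 dz -2.62 rz 0.90
```

>>> carry_out(plan=[{"fingers": 1,"dx": 0,"dy": 0,"dz": -0.4,"rx": 0,"ry": 0,"rz": 0},{"fingers": 1,"dx": 0,"dy": 0,"dz": -0.8,"rx": 0,"ry": 0,"rz": 0},{"fingers": 1,"dx": 0,"dy": 0,"dz": -0.8,"rx": 0,"ry": 0,"rz": 0.45},{"fingers": 1,"dx": 0,"dy": 0,"dz": -0.62,"rx": 0,"ry": 0,"rz": 0.45},{"fingers": 1,"dx": -0.4,"dy": -0.3,"dz": 0,"rx": 0,"ry": 0,"rz": 0},{"fingers": 1,"dx": -0.8,"dy": -0.6,"dz": 0,"rx": 0,"ry": 0,"rz": 0},{"fingers": 1,"dx": -0.9,"dy": -0.7,"dz": 0,"rx": 0,"ry": 0,"rz": 0},{"fingers": 1,"dx": -0.9,"dy": -0.7,"dz": 0,"rx": 0,"ry": 0,"rz": 0},{"fingers": 1,"dx": -0.9,"dy": -0.7,"dz": 0,"rx": 0,"ry": 0,"rz": 0},{"fingers": 1,"dx": -0.9,"dy": -0.7,"dz": 0,"rx": 0,"ry": 0,"rz": 0},{"fingers": 1,"dx": -0.9,"dy": -0.7,"dz": 0,"rx": 0,"ry": 0,"rz": 0},{"fingers": 1,"dx": -0.9,"dy": -0.7,"dz": 0,"rx": 0,"ry": 0,"rz": 0}])

```text
time_s: 11.98
tool_pos: [0.5052, 0.043, 0.0883]
tool_rot: [-179.9, 0.0, 92.0]
force: [0.1, -0.5, 0.2]
grip_width: 0.0562
```

>>> carry_out(plan=[{"fingers": 1,"dx": -0.8,"dy": -0.7,"dz": 0,"rx": 0,"ry": 0,"rz": 0},{"fingers": 1,"dx": -0.8,"dy": -0.6,"dz": 0,"rx": 0,"ry": 0,"rz": 0},{"fingers": 1,"dx": -0.5,"dy": -0.5,"dz": 0,"rx": 0,"ry": 0,"rz": 0},{"fingers": 1,"dx": 0,"dy": 0,"dz": 0,"rx": 0,"ry": 0,"rz": 0},{"fingers": 1,"dx": 0,"dy": 0,"dz": 0,"rx": 0,"ry": 0,"rz": 0}])

```text
time_s: 12.6
tool_pos: [0.456, -0.0191, 0.0894]
tool_rot: [180.0, -0.0, 92.1]
force: [-0.5, -0.2, -1.7]
grip_width: 0.0559
```

```bash
python3 - <<'E'
from h import *
go(455.6,-22.3,15,92)
L=look("wrist","w6")
print(rects(L,"green",.035))
E
```

```text
t 12.6 pos [456.  -19.1  89.4] [180.   -0.   92.1] -> dx -0.11 dy -0.02 dz 2.48 rz 0.01
[{'px': [434.0, 193.0], 'xy': [617.7, 0.4], 'wh': [67.1, 75.0], 'longyaw': 97.2}]
```

View pics/w6.png

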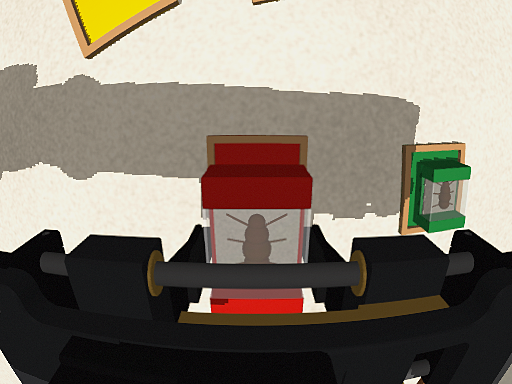

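The red box is held square over the red bay (257,155). The green box sits in its bay at (440,195). I'll lower the red box.

>>> carry_out(plan=[{"fingers": 1,"dx": -0.09,"dy": -0.02,"dz": 0.8,"rx": 0,"ry": 0,"rz": 0},{"fingers": 1,"dx": 0,"dy": 0,"dz": 0.7,"rx": 0,"ry": 0,"rz": 0},{"fingers": 1,"dx": 0,"dy": 0,"dz": 0.5,"rx": 0,"ry": 0,"rz": 0},{"fingers": 1,"dx": 0,"dy": 0,"dz": 0.25,"rx": 0,"ry": 0,"rz": 0},{"fingers": 1,"dx": 0,"dy": 0,"dz": 0.1,"rx": 0,"ry": 0,"rz": 0},{"fingers": 1,"dx": 0,"dy": 0,"dz": 0.05,"rx": 0,"ry": 0,"rz": 0},{"fingers": 1,"dx": 0,"dy": 0,"dz": 0,"rx": 0,"ry": 0,"rz": 0}])

```text
time_s: 13.52
tool_pos: [0.4556, -0.0226, 0.0178]
tool_rot: [179.9, 0.0, 92.0]
force: [-0.2, -0.1, -1.4]
grip_width: 0.0559
```

>>> carry_out(plan=[{"fingers": 1,"dx": 0,"dy": 0,"dz": 0.07,"rx": 0,"ry": 0,"rz": 0},{"fingers": 1,"dx": 0,"dy": 0,"dz": 0.05,"rx": 0,"ry": 0,"rz": 0},{"fingers": 1,"dx": 0,"dy": 0,"dz": 0,"rx": 0,"ry": 0,"rz": 0},{"fingers": 1,"dx": 0,"dy": 0,"dz": 0,"rx": 0,"ry": 0,"rz": 0}])

```text
time_s: 14.02
tool_pos: [0.4554, -0.0226, 0.0143]
tool_rot: [180.0, 0.0, 92.0]
force: [-2.3, 0.7, 5.4]
grip_width: 0.056
```

Contact, at 5.4 N upward. I'll release, rise, and head for the blue stack.

>>> carry_out(plan=[{"fingers": -0.6,"dx": 0,"dy": 0,"dz": 0,"rx": 0,"ry": 0,"rz": 0},{"fingers": -0.6,"dx": 0,"dy": 0,"dz": 0,"rx": 0,"ry": 0,"rz": 0},{"fingers": -0.6,"dx": 0,"dy": 0,"dz": -0.2,"rx": 0,"ry": 0,"rz": 0},{"fingers": -0.6,"dx": 0,"dy": 0,"dz": -0.8,"rx": 0,"ry": 0,"rz": 0},{"fingers": -1,"dx": 0,"dy": 0,"dz": -1,"rx": 0,"ry": 0,"rz": 0},{"fingers": -1,"dx": 0,"dy": 0,"dz": -1,"rx": 0,"ry": 0,"rz": 0},{"fingers": -1,"dx": 0,"dy": 0,"dz": -1,"rx": 0,"ry": 0,"rz": 0},{"fingers": -1,"dx": 0,"dy": 0,"dz": -1,"rx": 0,"ry": 0,"rz": 0},{"fingers": -1,"dx": 0,"dy": 0,"dz": -1,"rx": 0,"ry": 0,"rz": 0},{"fingers": -1,"dx": 0,"dy": 0,"dz": -1,"rx": 0,"ry": 0,"rz": 0}])

```text
time_s: 15.28
tool_pos: [0.4551, -0.0225, 0.2251]
tool_rot: [180.0, 0.0, 92.0]
force: [0.3, -0.1, 0.9]
grip_width: 0.0873
```

```bash
python3 - <<'E'
from h import *
L=look("wrist","w7");go(612,-320,220,90)
E
```

```text
t 15.325 pos [457.3 -22.6 229.3] [179.6   0.   92. ] -> dx -9.91 dy 5.16 dz 0.31 rz 0.20
```

View pics/w7.png

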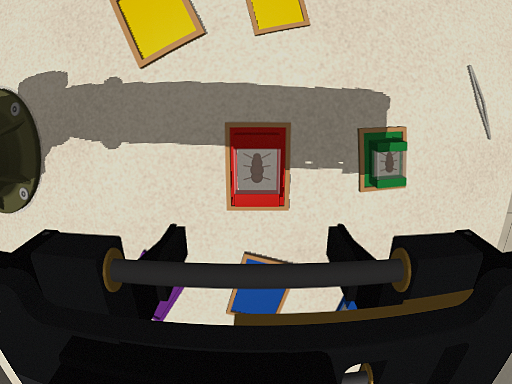

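Red box in its bay at (257,165) and green in its bay at (388,160), both with margin all round.

>>> carry_out(plan=[{"fingers": -1,"dx": -0.5,"dy": 0.3,"dz": 0.2,"rx": 0,"ry": 0,"rz": 0.2},{"fingers": -1,"dx": -1,"dy": 0.5,"dz": 0,"rx": 0,"ry": 0,"rz": 0},{"fingers": -1,"dx": -1,"dy": 0.5,"dz": 0,"rx": 0,"ry": 0,"rz": 0},{"fingers": -1,"dx": -1,"dy": 0.5,"dz": 0,"rx": 0,"ry": 0,"rz": 0},{"fingers": -1,"dx": -1,"dy": 0.5,"dz": 0,"rx": 0,"ry": 0,"rz": 0},{"fingers": -1,"dx": -1,"dy": 0.5,"dz": 0,"rx": 0,"ry": 0,"rz": 0},{"fingers": -1,"dx": -1,"dy": 0.5,"dz": 0,"rx": 0,"ry": 0,"rz": 0},{"fingers": -1,"dx": -1,"dy": 0.5,"dz": 0,"rx": 0,"ry": 0,"rz": 0},{"fingers": -1,"dx": -1,"dy": 0.5,"dz": 0,"rx": 0,"ry": 0,"rz": 0},{"fingers": -1,"dx": -1,"dy": 0.5,"dz": 0,"rx": 0,"ry": 0,"rz": 0},{"fingers": -1,"dx": -0.4,"dy": 0.4,"dz": 0,"rx": 0,"ry": 0,"rz": 0},{"fingers": -1,"dx": 0,"dy": 0,"dz": 0,"rx": 0,"ry": 0,"rz": 0}])

```text
time_s: 16.82
tool_pos: [0.6106, -0.3213, 0.2146]
tool_rot: [-179.8, -0.0, 89.8]
force: [-0.1, -0.1, -0.1]
grip_width: 0.0874
```

```bash
python3 - <<'E'
from h import *
L=look("wrist","w8")
u=unit(L,"yellow",.064,near=[612,-262],rad=60);print(u)
print(unit(L,"blue",.032,near=[615,-262],rad=80)); print(rects(L,"blue",.003)); print(rects(L,"yellow",.064))
go(u[0][0],u[0][1],100,u[0][4])
E
```

```text
([625.9, -266.9, 43.6, 59.5, 100.4], 1)
([623.5, -269.0, 55.3, 89.1, 76.0], 2)
[{'px': [260.0, 159.0], 'xy': [615.3, -309.4], 'wh': [18.2, 59.1], 'longyaw': 165.5}, {'px': [276.0, 97.0], 'xy': [633.8, -233.8], 'wh': [19.5, 60.0], 'longyaw': 166.0}, {'px': [147.0, 90.0], 'xy': [467.0, -216.8], 'wh': [70.5, 106.1], 'longyaw': 75.9}]
[{'px': [368.0, 372.0], 'xy': [801.0, -661.6], 'wh': [14.2, 68.2], 'longyaw': 118.2}, {'px': [351.0, 312.0], 'xy': [767.5, -513.3], 'wh': [28.5, 377.3], 'longyaw': 0.3}, {'px': [402.0, 269.0], 'xy': [804.1, -446.6], 'wh': [28.1, 73.2], 'longyaw': 104.2}, {'px': [110.0, 269.0], 'xy': [414.0, -446.7], 'wh': [26.8, 74.9], 'longyaw': 75.5}, {'px': [271.0, 129.0], 'xy': [625.9, -266.9], 'wh': [43.6, 59.5], 'longyaw': 100.4}]
t 16.875 pos [ 610.6 -320.1  215.1] [-179.8   -0.    89.9] -> dx 1.65 dy 0.82 dz 3.84 rz -1.05
```

View pics/w8.png

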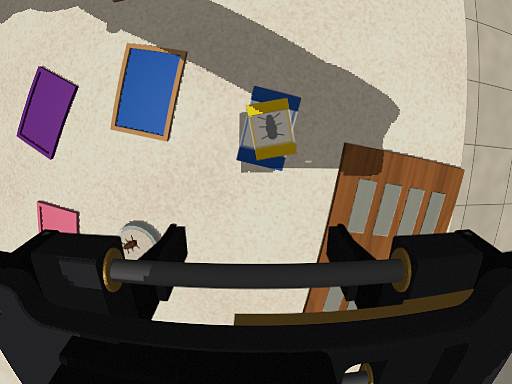

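Yellow box at (271,129) on the blue box (corners showing around (260,159) and (276,97)). Blue bay at (148,90); petri dish at (138,240).

>>> carry_out(plan=[{"fingers": -1,"dx": 0,"dy": 0,"dz": 0.5,"rx": 0,"ry": 0,"rz": -0.52},{"fingers": -1,"dx": 0,"dy": 0,"dz": 0.7,"rx": 0,"ry": 0,"rz": -0.53},{"fingers": -1,"dx": 0.82,"dy": 0.41,"dz": 0.9,"rx": 0,"ry": 0,"rz": 0},{"fingers": -1,"dx": 0.83,"dy": 0.41,"dz": 0.9,"rx": 0,"ry": 0,"rz": 0},{"fingers": -1,"dx": 0,"dy": 0,"dz": 0.8,"rx": 0,"ry": 0,"rz": 0},{"fingers": -1,"dx": 0,"dy": 0,"dz": 0,"rx": 0,"ry": 0,"rz": 0},{"fingers": -1,"dx": 0,"dy": 0,"dz": 0,"rx": 0,"ry": 0,"rz": 0}])

```text
time_s: 17.75
tool_pos: [0.6268, -0.2667, 0.1047]
tool_rot: [180.0, 0.1, 100.5]
force: [-0.5, 0.4, 0.2]
grip_width: 0.0872
```

```bash
python3 - <<'E'
from h import *
go(625.9,-266.9,40,100.4)
E
```

```text
t 17.75 pos [ 626.8 -266.7  104.7] [1.800e+02 1.000e-01 1.005e+02] -> dx -0.00 dy -0.03 dz 2.16 rz 0.01
```

>>> carry_out(plan=[{"fingers": -1,"dx": 0,"dy": -0.03,"dz": 0.9,"rx": 0,"ry": 0,"rz": 0},{"fingers": -1,"dx": 0,"dy": 0,"dz": 0.8,"rx": 0,"ry": 0,"rz": 0},{"fingers": -1,"dx": 0,"dy": 0,"dz": 0.46,"rx": 0,"ry": 0,"rz": 0},{"fingers": 1,"dx": 0,"dy": 0,"dz": 0,"rx": 0,"ry": 0,"rz": 0},{"fingers": 1,"dx": 0,"dy": 0,"dz": 0,"rx": 0,"ry": 0,"rz": 0},{"fingers": 1,"dx": 0,"dy": 0,"dz": 0,"rx": 0,"ry": 0,"rz": 0},{"fingers": 1,"dx": 0,"dy": 0,"dz": 0,"rx": 0,"ry": 0,"rz": 0},{"fingers": 1,"dx": 0,"dy": 0,"dz": 0,"rx": 0,"ry": 0,"rz": 0}], force=15)

```text
time_s: 18.75
tool_pos: [0.6261, -0.2663, 0.0393]
tool_rot: [180.0, 0.0, 100.5]
force: [-0.0, -0.6, 0.1]
grip_width: 0.0448
```

```bash
python3 - <<'E'
from h import *
go(469,200.8,100,105.5)
E
```

```text
t 18.75 pos [ 626.1 -266.3   39.3] [180.    0.  100.5] -> dx 16.40 dy -0.89 dz -2.02 rz -0.50
```

>>> carry_out(plan=[{"fingers": 1,"dx": 0,"dy": 0,"dz": -0.4,"rx": 0,"ry": 0,"rz": 0},{"fingers": 1,"dx": 0,"dy": 0,"dz": -0.8,"rx": 0,"ry": 0,"rz": 0},{"fingers": 1,"dx": 0,"dy": 0,"dz": -0.8,"rx": 0,"ry": 0,"rz": -0.5},{"fingers": 1,"dx": 0.4,"dy": -0.02,"dz": 0,"rx": 0,"ry": 0,"rz": 0},{"fingers": 1,"dx": 0.8,"dy": -0.05,"dz": 0,"rx": 0,"ry": 0,"rz": 0},{"fingers": 1,"dx": 1,"dy": -0.06,"dz": 0,"rx": 0,"ry": 0,"rz": 0},{"fingers": 1,"dx": 1,"dy": -0.06,"dz": 0,"rx": 0,"ry": 0,"rz": 0},{"fingers": 1,"dx": 1,"dy": -0.06,"dz": 0,"rx": 0,"ry": 0,"rz": 0},{"fingers": 1,"dx": 1,"dy": -0.06,"dz": 0,"rx": 0,"ry": 0,"rz": 0},{"fingers": 1,"dx": 1,"dy": -0.06,"dz": 0,"rx": 0,"ry": 0,"rz": 0},{"fingers": 1,"dx": 1,"dy": -0.06,"dz": 0,"rx": 0,"ry": 0,"rz": 0},{"fingers": 1,"dx": 1,"dy": -0.06,"dz": 0,"rx": 0,"ry": 0,"rz": 0}])

```text
time_s: 20.25
tool_pos: [0.5444, -0.0313, 0.098]
tool_rot: [-179.9, -0.0, 105.4]
force: [-0.1, -0.2, -0.4]
grip_width: 0.0438
```

```bash
python3 - <<'E'
from h import *
go(469,200.8,100,105.5)
E
```

```text
t 20.25 pos [544.4 -31.3  98. ] [-179.9   -0.   105.4] -> dx 8.13 dy -0.36 dz -0.07 rz -0.01
```

>>> carry_out(plan=[{"fingers": 1,"dx": 1,"dy": -0.06,"dz": 0,"rx": 0,"ry": 0,"rz": 0},{"fingers": 1,"dx": 1,"dy": -0.06,"dz": 0,"rx": 0,"ry": 0,"rz": 0},{"fingers": 1,"dx": 1,"dy": -0.06,"dz": 0,"rx": 0,"ry": 0,"rz": 0},{"fingers": 1,"dx": 1,"dy": -0.06,"dz": 0,"rx": 0,"ry": 0,"rz": 0},{"fingers": 1,"dx": 1,"dy": -0.06,"dz": 0,"rx": 0,"ry": 0,"rz": 0},{"fingers": 1,"dx": 1,"dy": -0.06,"dz": 0,"rx": 0,"ry": 0,"rz": 0},{"fingers": 1,"dx": 1,"dy": 0,"dz": 0,"rx": 0,"ry": 0,"rz": 0},{"fingers": 1,"dx": 0.7,"dy": 0,"dz": 0,"rx": 0,"ry": 0,"rz": 0},{"fingers": 1,"dx": 0.3,"dy": 0,"dz": 0,"rx": 0,"ry": 0,"rz": 0},{"fingers": 1,"dx": 0,"dy": 0,"dz": 0,"rx": 0,"ry": 0,"rz": 0},{"fingers": 1,"dx": 0,"dy": 0,"dz": 0,"rx": 0,"ry": 0,"rz": 0}])

```text
time_s: 21.62
tool_pos: [0.4716, 0.1941, 0.0987]
tool_rot: [-180.0, 0.0, 105.4]
force: [0.4, -0.4, -0.4]
grip_width: 0.0438
```

```bash
python3 - <<'E'
from h import *
go(469,200.8,11,105.5)
L=look("wrist","w9")
E
```

```text
t 21.625 pos [471.6 194.1  98.7] [-180.     0.   105.4] -> dx 0.24 dy -0.02 dz 2.92 rz -0.01
```

View pics/w9.png

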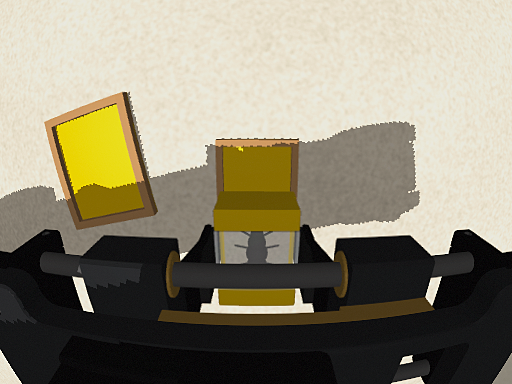

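The yellow box is held at (257,250), square to the small bay behind it at (256,170). The large yellow bay (100,160) is off to the left. I'll lower it.

>>> carry_out(plan=[{"fingers": 1,"dx": 0.24,"dy": -0.02,"dz": 0.5,"rx": 0,"ry": 0,"rz": 0},{"fingers": 1,"dx": 0,"dy": 0,"dz": 0.9,"rx": 0,"ry": 0,"rz": 0},{"fingers": 1,"dx": 0,"dy": 0,"dz": 0.7,"rx": 0,"ry": 0,"rz": 0},{"fingers": 1,"dx": 0,"dy": 0,"dz": 0.4,"rx": 0,"ry": 0,"rz": 0},{"fingers": 1,"dx": 0,"dy": 0,"dz": 0.2,"rx": 0,"ry": 0,"rz": 0},{"fingers": 1,"dx": 0,"dy": 0,"dz": 0.1,"rx": 0,"ry": 0,"rz": 0},{"fingers": 1,"dx": 0,"dy": 0,"dz": 0.05,"rx": 0,"ry": 0,"rz": 0},{"fingers": 1,"dx": 0,"dy": 0,"dz": 0,"rx": 0,"ry": 0,"rz": 0}])

```text
time_s: 22.68
tool_pos: [0.4694, 0.2022, 0.0139]
tool_rot: [179.9, -0.0, 105.5]
force: [-0.5, 0.1, -1.5]
grip_width: 0.0441
```

>>> carry_out(plan=[{"fingers": 1,"dx": 0,"dy": 0,"dz": 0.06,"rx": 0,"ry": 0,"rz": 0},{"fingers": 1,"dx": 0,"dy": 0,"dz": 0.06,"rx": 0,"ry": 0,"rz": 0},{"fingers": 1,"dx": 0,"dy": 0,"dz": 0,"rx": 0,"ry": 0,"rz": 0},{"fingers": 1,"dx": 0,"dy": 0,"dz": 0,"rx": 0,"ry": 0,"rz": 0}])

```text
time_s: 23.18
tool_pos: [0.4692, 0.2021, 0.0103]
tool_rot: [180.0, 0.0, 105.5]
force: [-0.4, -1.1, 4.2]
grip_width: 0.0439
```

>>> carry_out(plan=[{"fingers": -0.4,"dx": 0,"dy": 0,"dz": 0,"rx": 0,"ry": 0,"rz": 0},{"fingers": -0.4,"dx": 0,"dy": 0,"dz": 0,"rx": 0,"ry": 0,"rz": 0},{"fingers": -0.4,"dx": 0,"dy": 0,"dz": -0.2,"rx": 0,"ry": 0,"rz": 0},{"fingers": -0.4,"dx": 0,"dy": 0,"dz": -0.8,"rx": 0,"ry": 0,"rz": 0},{"fingers": -1,"dx": 0,"dy": 0,"dz": -1,"rx": 0,"ry": 0,"rz": 0},{"fingers": -1,"dx": 0,"dy": 0,"dz": -1,"rx": 0,"ry": 0,"rz": 0},{"fingers": -1,"dx": 0,"dy": 0,"dz": -1,"rx": 0,"ry": 0,"rz": 0.98},{"fingers": -1,"dx": 0,"dy": 0,"dz": -1,"rx": 0,"ry": 0,"rz": 0.98},{"fingers": -1,"dx": 0,"dy": 0,"dz": -0.5,"rx": 0,"ry": 0,"rz": 0.98},{"fingers": -1,"dx": 0,"dy": 0,"dz": 0,"rx": 0,"ry": 0,"rz": 0}])

```text
time_s: 24.42
tool_pos: [0.4698, 0.2025, 0.1764]
tool_rot: [179.8, -0.1, 76.2]
force: [-1.0, 0.2, 0.3]
grip_width: 0.0872
```

```bash
python3 - <<'E'
from h import *
L=look("wrist","w10");go(609,-327,170,76)
E
```

```text
t 24.475 pos [469.1 202.2 175.2] [179.9  -0.   76.3] -> dx -15.99 dy 8.79 dz 0.17 rz 0.03
```

View pics/w10.png

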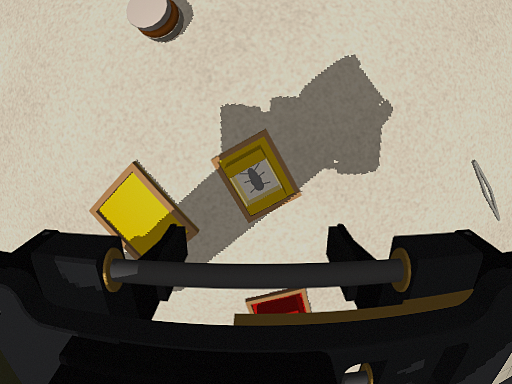

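The yellow box is inside the small bay at (256,176), and the jar at (155,15) is undisturbed. Now to the blue box.

>>> carry_out(plan=[{"fingers": -1,"dx": -0.5,"dy": 0.3,"dz": 0,"rx": 0,"ry": 0,"rz": 0},{"fingers": -1,"dx": -1,"dy": 0.55,"dz": 0,"rx": 0,"ry": 0,"rz": 0},{"fingers": -1,"dx": -1,"dy": 0.55,"dz": 0,"rx": 0,"ry": 0,"rz": 0},{"fingers": -1,"dx": -1,"dy": 0.55,"dz": 0,"rx": 0,"ry": 0,"rz": 0},{"fingers": -1,"dx": -1,"dy": 0.55,"dz": 0,"rx": 0,"ry": 0,"rz": 0},{"fingers": -1,"dx": -1,"dy": 0.55,"dz": 0,"rx": 0,"ry": 0,"rz": 0},{"fingers": -1,"dx": -1,"dy": 0.55,"dz": 0,"rx": 0,"ry": 0,"rz": 0},{"fingers": -1,"dx": -1,"dy": 0.55,"dz": 0,"rx": 0,"ry": 0,"rz": 0},{"fingers": -1,"dx": -1,"dy": 0.55,"dz": 0,"rx": 0,"ry": 0,"rz": 0},{"fingers": -1,"dx": -1,"dy": 0.55,"dz": 0,"rx": 0,"ry": 0,"rz": 0},{"fingers": -1,"dx": -1,"dy": 0.55,"dz": 0,"rx": 0,"ry": 0,"rz": 0},{"fingers": -1,"dx": -1,"dy": 0.55,"dz": 0,"rx": 0,"ry": 0,"rz": 0}])

```text
time_s: 25.98
tool_pos: [0.57, -0.1812, 0.1736]
tool_rot: [-179.9, 0.0, 76.1]
force: [0.7, 1.2, 1.0]
grip_width: 0.0873
```

>>> carry_out(plan=[{"fingers": -1,"dx": -1,"dy": 0.55,"dz": 0,"rx": 0,"ry": 0,"rz": 0},{"fingers": -1,"dx": -1,"dy": 0.55,"dz": 0,"rx": 0,"ry": 0,"rz": 0},{"fingers": -1,"dx": -1,"dy": 0.55,"dz": 0,"rx": 0,"ry": 0,"rz": 0},{"fingers": -1,"dx": -1,"dy": 0.5,"dz": 0,"rx": 0,"ry": 0,"rz": 0},{"fingers": -1,"dx": -0.5,"dy": 0.3,"dz": 0,"rx": 0,"ry": 0,"rz": 0},{"fingers": -1,"dx": 0,"dy": 0,"dz": 0,"rx": 0,"ry": 0,"rz": 0},{"fingers": -1,"dx": 0,"dy": 0,"dz": 0,"rx": 0,"ry": 0,"rz": 0}])

```text
time_s: 26.85
tool_pos: [0.61, -0.3256, 0.1745]
tool_rot: [-180.0, -0.1, 76.2]
force: [0.5, 0.1, 0.7]
grip_width: 0.0872
```

```bash
python3 - <<'E'
from h import *
L=look("wrist","w11")
u=unit(L,"blue",.032,near=[623,-269],rad=80);print(u,rects(L,"blue",.003))
go(u[0][0],u[0][1],60,u[0][4])
E
```

```text
([623.6, -268.9, 54.7, 88.6, 76.2], 2) [{'px': [256.0, 161.0], 'xy': [613.6, -309.3], 'wh': [17.6, 59.8], 'longyaw': 166.2}, {'px': [256.0, 91.0], 'xy': [632.6, -232.1], 'wh': [17.2, 59.9], 'longyaw': 166.1}, {'px': [120.0, 118.0], 'xy': [466.8, -217.0], 'wh': [70.1, 106.3], 'longyaw': 76.0}]
t 26.9 pos [ 610.2 -325.4  174.8] [-1.80e+02 -1.00e-01  7.62e+01] -> dx 1.94 dy -0.02 dz 3.83 rz 0.00
```

View pics/w11.png

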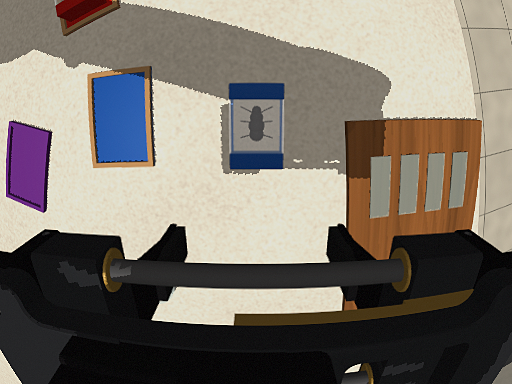

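The blue box is alone at (256,126) and the blue bay is at (121,117). The wooden board starts at column 346, which leaves room for the open fingers. I'll grasp it.

>>> carry_out(plan=[{"fingers": -1,"dx": 0.65,"dy": 0,"dz": 0.9,"rx": 0,"ry": 0,"rz": 0},{"fingers": -1,"dx": 0.65,"dy": 0,"dz": 1,"rx": 0,"ry": 0,"rz": 0},{"fingers": -1,"dx": 0.64,"dy": 0,"dz": 1,"rx": 0,"ry": 0,"rz": 0},{"fingers": -1,"dx": 0,"dy": 0,"dz": 0.9,"rx": 0,"ry": 0,"rz": 0},{"fingers": -1,"dx": 0,"dy": 0,"dz": 0,"rx": 0,"ry": 0,"rz": 0},{"fingers": -1,"dx": 0,"dy": 0,"dz": 0,"rx": 0,"ry": 0,"rz": 0}])

```text
time_s: 27.65
tool_pos: [0.6246, -0.2708, 0.0624]
tool_rot: [179.9, 0.0, 76.1]
force: [0.6, 0.2, 0.2]
grip_width: 0.0872
```

```bash
python3 - <<'E'
from h import *
go(623.6,-268.9,9,76.2)
E
```

```text
t 27.65 pos [ 624.6 -270.8   62.4] [179.9   0.   76.1] -> dx 0.05 dy -0.05 dz 1.78 rz -0.01
```

>>> carry_out(plan=[{"fingers": -1,"dx": 0.05,"dy": -0.05,"dz": 0.9,"rx": 0,"ry": 0,"rz": 0},{"fingers": -1,"dx": 0,"dy": 0,"dz": 0.6,"rx": 0,"ry": 0,"rz": 0},{"fingers": -1,"dx": 0,"dy": 0,"dz": 0.28,"rx": 0,"ry": 0,"rz": 0},{"fingers": 1,"dx": 0,"dy": 0,"dz": 0,"rx": 0,"ry": 0,"rz": 0},{"fingers": 1,"dx": 0,"dy": 0,"dz": 0,"rx": 0,"ry": 0,"rz": 0},{"fingers": 1,"dx": 0,"dy": 0,"dz": 0,"rx": 0,"ry": 0,"rz": 0},{"fingers": 1,"dx": 0,"dy": 0,"dz": 0,"rx": 0,"ry": 0,"rz": 0},{"fingers": 1,"dx": 0,"dy": 0,"dz": 0,"rx": 0,"ry": 0,"rz": 0}], force=25)

```text
time_s: 28.65
tool_pos: [0.6232, -0.2692, 0.0081]
tool_rot: [179.9, 0.0, 76.1]
force: [-0.4, -0.6, 1.1]
grip_width: 0.0555
```

```bash
python3 - <<'E'
from h import *
go(467,-216.4,80,75.9)
E
```

```text
t 28.65 pos [ 623.2 -269.2    8.1] [179.9   0.   76.1] -> dx 0.44 dy -5.48 dz -2.40 rz 0.02
```

>>> carry_out(plan=[{"fingers": 1,"dx": 0,"dy": 0,"dz": -0.4,"rx": 0,"ry": 0,"rz": 0},{"fingers": 1,"dx": 0,"dy": 0,"dz": -0.8,"rx": 0,"ry": 0,"rz": 0},{"fingers": 1,"dx": 0,"dy": 0,"dz": -0.8,"rx": 0,"ry": 0,"rz": 0},{"fingers": 1,"dx": 0.04,"dy": -0.4,"dz": -0.4,"rx": 0,"ry": 0,"rz": 0.02},{"fingers": 1,"dx": 0.1,"dy": -0.9,"dz": 0,"rx": 0,"ry": 0,"rz": 0},{"fingers": 1,"dx": 0.1,"dy": -0.9,"dz": 0,"rx": 0,"ry": 0,"rz": 0},{"fingers": 1,"dx": 0.1,"dy": -0.9,"dz": 0,"rx": 0,"ry": 0,"rz": 0},{"fingers": 1,"dx": 0.1,"dy": -0.9,"dz": 0,"rx": 0,"ry": 0,"rz": 0},{"fingers": 1,"dx": 0,"dy": -0.9,"dz": 0,"rx": 0,"ry": 0,"rz": 0},{"fingers": 1,"dx": 0,"dy": -0.58,"dz": 0,"rx": 0,"ry": 0,"rz": 0},{"fingers": 1,"dx": 0,"dy": 0,"dz": 0,"rx": 0,"ry": 0,"rz": 0},{"fingers": 1,"dx": 0,"dy": 0,"dz": 0,"rx": 0,"ry": 0,"rz": 0}])

```text
time_s: 30.15
tool_pos: [0.4669, -0.2162, 0.0797]
tool_rot: [180.0, -0.0, 75.9]
force: [-0.5, 0.1, -1.7]
grip_width: 0.0558
```

```bash
python3 - <<'E'
from h import *
go(467,-216.4,14,75.9)
L=look("wrist","w12")
E
```

```text
t 30.15 pos [ 466.9 -216.2   79.7] [180.   -0.   75.9] -> dx -0.01 dy 0.00 dz 2.19 rz 0.00
```

View pics/w12.png

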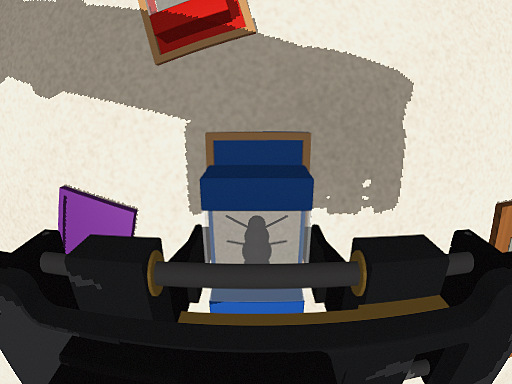

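The blue box is held square over the blue bay (258,150). I'll lower it.

>>> carry_out(plan=[{"fingers": 1,"dx": 0,"dy": 0,"dz": 0.6,"rx": 0,"ry": 0,"rz": 0},{"fingers": 1,"dx": 0,"dy": 0,"dz": 0.7,"rx": 0,"ry": 0,"rz": 0},{"fingers": 1,"dx": 0,"dy": 0,"dz": 0.5,"rx": 0,"ry": 0,"rz": 0},{"fingers": 1,"dx": 0,"dy": 0,"dz": 0.25,"rx": 0,"ry": 0,"rz": 0},{"fingers": 1,"dx": 0,"dy": 0,"dz": 0.1,"rx": 0,"ry": 0,"rz": 0},{"fingers": 1,"dx": 0,"dy": 0,"dz": 0.06,"rx": 0,"ry": 0,"rz": 0},{"fingers": 1,"dx": 0,"dy": 0,"dz": 0,"rx": 0,"ry": 0,"rz": 0}])

```text
time_s: 31.08
tool_pos: [0.467, -0.2164, 0.0136]
tool_rot: [179.9, 0.0, 75.9]
force: [0.5, 0.5, -1.5]
grip_width: 0.0556
```

>>> carry_out(plan=[{"fingers": 1,"dx": 0,"dy": 0,"dz": 0.05,"rx": 0,"ry": 0,"rz": 0},{"fingers": 1,"dx": 0,"dy": 0,"dz": 0.04,"rx": 0,"ry": 0,"rz": 0},{"fingers": 1,"dx": 0,"dy": 0,"dz": 0,"rx": 0,"ry": 0,"rz": 0},{"fingers": 1,"dx": 0,"dy": 0,"dz": 0,"rx": 0,"ry": 0,"rz": 0}])

```text
time_s: 31.58
tool_pos: [0.4669, -0.2163, 0.011]
tool_rot: [180.0, -0.0, 75.9]
force: [-1.4, 1.1, 4.8]
grip_width: 0.0556
```

>>> carry_out(plan=[{"fingers": -0.6,"dx": 0,"dy": 0,"dz": 0,"rx": 0,"ry": 0,"rz": 0},{"fingers": -0.6,"dx": 0,"dy": 0,"dz": 0,"rx": 0,"ry": 0,"rz": 0},{"fingers": -0.6,"dx": 0,"dy": 0,"dz": -0.2,"rx": 0,"ry": 0,"rz": 0},{"fingers": -0.6,"dx": 0,"dy": 0,"dz": -0.8,"rx": 0,"ry": 0,"rz": 0},{"fingers": -1,"dx": 0,"dy": 0,"dz": -1,"rx": 0,"ry": 0,"rz": 0},{"fingers": -1,"dx": 0,"dy": 0,"dz": -1,"rx": 0,"ry": 0,"rz": 0},{"fingers": -1,"dx": 0,"dy": 0,"dz": -1,"rx": 0,"ry": 0,"rz": 0},{"fingers": -1,"dx": 0,"dy": 0,"dz": -1,"rx": 0,"ry": 0,"rz": 0},{"fingers": -1,"dx": 0,"dy": 0,"dz": -1,"rx": 0,"ry": 0,"rz": 0},{"fingers": -1,"dx": 0,"dy": 0,"dz": -1,"rx": 0,"ry": 0,"rz": 0},{"fingers": -1,"dx": 0,"dy": 0,"dz": 0,"rx": 0,"ry": 0,"rz": 0}])

```text
time_s: 32.95
tool_pos: [0.4681, -0.2169, 0.2234]
tool_rot: [179.7, 0.0, 75.9]
force: [0.2, -0.1, 0.3]
grip_width: 0.0866
```

```bash
python3 - <<'E'
from h import *
a=look("wrist","w13");b=look("scene");c=look("side")
L=np.vstack([cv2.resize(b[0][120:300,130:370],(600,450)[:1]+(300,),interpolation=3),cv2.resize(c[0][120:300,130:370],(600,300),interpolation=3)])
cv2.imwrite("pics/final.png",L[:,:,::-1]);cv2.imwrite("pics/scene_f.png",b[0][:,:,::-1]);cv2.imwrite("pics/side_f.png",c[0][:,:,::-1])
E
```

```text
(no output)
```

View pics/w13.png

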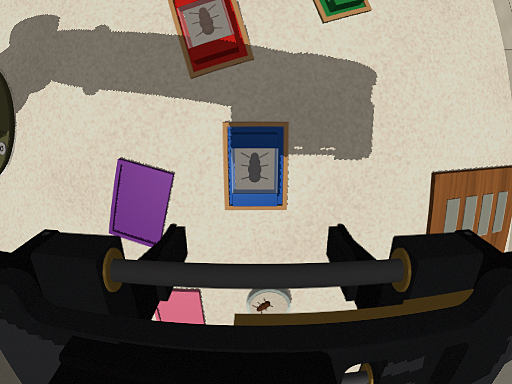

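View pics/final.png

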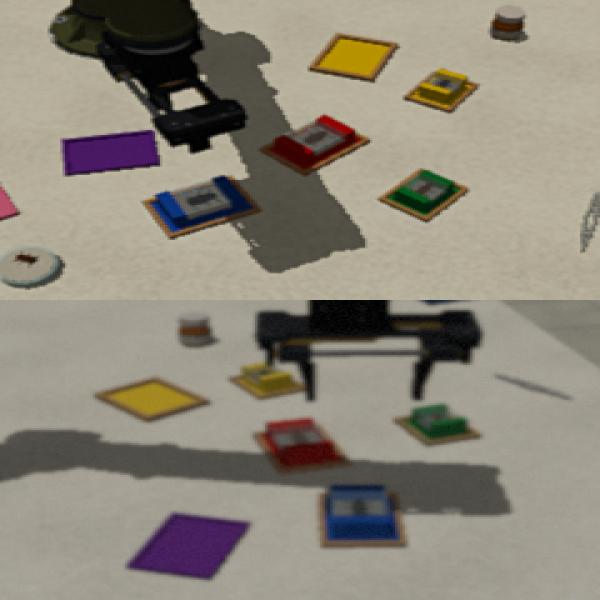

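Blue box in its bay at (255,166) in the wrist view. The scene and side crops show all four boxes flat inside their rims, with the jar and dish undisturbed. I'll hand in.

```bash
python3 - <<'E'
from h import *
from cell import ticket
a,b=np.load("scene0.npz")["color"],cv2.imread("pics/scene_f.png")[:,:,::-1]
print("dish diff",np.abs(a[265:295,125:160].astype(int)-b[265:295,125:160]).mean())
a,b=np.load("side0.npz")["color"],cv2.imread("pics/side_f.png")[:,:,::-1]
print("jar diff",np.abs(a[122:150,198:218].astype(int)-b[122:150,198:218]).mean())
print(sensors.get_obs()["force"],ticket.sign_off())
E
```

```text
dish diff 13.05015873015873
jar diff 3.7261904761904763
the job is handed in; nothing more can be done
[ 0.38625805  0.02813688 -0.52017063] None
```

I handed in the job at about 33 s on the robot's clock, with all four boxes placed. The order was green, red, yellow, blue: green into the green bay, red into the red, yellow into the smaller (60 × 76 mm) yellow bay, and blue into the wood-rimmed blue bay.

- **Position:** the tool let go of each box within about 2 mm of the measured bay centre and parallel to the bay. The last wrist, scene and side pictures show all four boxes flat inside their rims. I did not measure the placed boxes numerically. The one attempt at that, on the green box from an oblique view, was distorted by the floor being the same colour.
- **Contact with the floor:** red, yellow and blue showed about 4–5 N upward on touching down, at the expected height. The green box was released without a force reading at its last millimetre, and I checked it only in pictures.
- **Jar and dish:** the jar's image patch hardly changed (mean difference 3.7 grey levels). The dish's patch changed more (13 levels), though its position in the picture is the same to within about a pixel. I put that down to lighting but did not look into it further.
- **Robot:** it was clear of everything at hand-in, raised to 0.22 m. The very first move call was refused because rows need every field; nothing moved.

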